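# Slide a fresh note pad over the lip into its pocket

## Robot

A 6-joint arm with a two-finger parallel gripper is mounted at the origin on the work surface; the furniture and walls round the work are solid. World frame = base frame: x ahead of the robot, y to its left, z up, the work surface at z = 0. Lengths are in mm, angles in degrees, forces in N, time in s.
With the tool pointing down it reaches from about 350 to 850 mm from the base axis. Payload 8.1 kg.
Tool frame: the origin (TCP) lies midway between the tips of the shut fingers; the grasp point (between the pads) lies 19 mm behind it (r.grasp_offset is the distance from the TCP to the grasp point, in mm); z points along the fingers, x is the direction in which the jaws open and shut, and the axes are right-handed (so a half turn about z gives the same grasp; the last joint's range is limited). The gripper opens to 85 mm and grips with 20 to 120 N. Pads are 22 mm wide; open, the fingers measure 114 mm over their backs; the gripper's body (76 mm by 85 mm) begins 54 mm behind the grasp point. The pads swing forward as they close: fully open they stand 13 mm farther back than shut.
Start: joints at [-4.893, 7.471, 85.268, -0, 87.261, -4.893], TCP at [600.004, 0.022, 231.292] pointing down, gripper open.
Joint ranges: [-169.43, 169.43], [-51.17, 129.36], [1.28, 143.12], [-76.62, 256.62], [0, 156.53], [-152.29, 152.29]. Speed limits (degrees/s): [136.94, 136.94, 159.86, 180, 180, 180].

## Interface

Orientations are given as [roll, pitch, yaw] about the fixed x, y, z axes, in that order (R = Rz(yaw) Ry(pitch) Rx(roll)).
In Python, from bench import r, optics, hand_in gives the robot as it stands.
- The arm moves only by the shell command python3 -m pendant 'ROWS' [FORCE]. ROWS is JSON, a list of rows, each a list of 5 numbers: the opening, from 0 (shut) to 1 (fully open), then the shift along the tool's x, y, z in mm, then the turn about the tool's z in degrees. A call has 1 to 10 rows; each row shifts and turns the commanded pose from where the row before left it, along the tool's axes as they then stand; what a row does not reach is not made up. A row lasts 1/10 s, in which the tool goes at most 50 mm and 8.59 degrees, less where a joint would pass 70% of its speed; a pose out of reach is approached as far as the arm can. A call with a gripper value outside its range is refused whole. The fingers move at their own pace and stop on an object; FORCE is the grip in N (left out, the last holds). Time passes only in rows, so rows that do not move let the fingers close. It gives the time, the measured TCP pose, the force and the opening at its end, in the units of the state.
- r.sense(): the state, without advancing time (a new reading comes with each control period).
- optics.snapshot(name): name is "scene" or "side" or "wrist"; returns (picture, depth): 480x640x3 uint8, blue, green, red; 480x640 float32, mm along the optical axis (not along the pixel's ray), 0 where there is no reading.
- optics.camera_params(name): a dict with "camera_matrix" (3x3 intrinsics, pixels), "eye" and "orientation" of the camera in the world. Camera axes: x right, y down, z forward; pixel columns grow to the right and rows downward; lengths in mm; the calibration is good to about 2 mm. A picture is of the moment at which its call begins: read the wrist's pose just before it. camera_params takes no time and is no camera call; for the wrist camera it gives the pose at the moment of the call.
- hand_in(): hands the job in, once; it reports no verdict.
Trained networks look in the newest picture that a camera, given by its name, has taken for a name from the list of things; names that differ only in an ending like _2 or _b are one class to them, and where a whole thing is asked for, a point or a joint stands for the part that bears it (a point fixed in the world has none). Each returns a list of dicts, best first, with "score" (0 to 1); they miss things now and then, are a little off and sometimes report something else, mostly with a low value. They report only what shows in the picture. A call takes as long as a camera call. They do not tell look-alikes from the thing itself.
- optics.search_frame(camera, query): "at" ([x, y, z] in mm, in world coordinates, good to about 4 mm: the middle of the surface that is visible of it).
The state is a dict: "time": time; "joint_pos": joint angles; "qd": joint speeds; "joint_efforts": joint torques, N m; "tool_pos": TCP position; "tcp_rot": TCP orientation; "ft_force": force on the tool from outside, world axes, zero at the start; "wrist_torque": the same for the moment, N m; "finger_gap": finger opening in mm.
Only numpy, scipy, OpenCV 4.12 (cv2) and the standard library are available. Lean on these libraries where they do the work, as an engineer would, in place of code of your own. Each camera call takes 0.05 s, during which the arm holds its last target. There are 200 camera calls.

## Task

Load the desk note tray: push the square pad of sticky notes along the tray's deck and over the raised lip so that it drops into the empty pocket beyond and lies flat on the pocket floor. Slide it, do not pick it up, and leave the other things on the desk and in the tray where they are.

Things in the scene. Friction and masses are not known exactly. Their poses are not given: they have to be found in the camera images.
- tray: Grey plastic note tray, 252 mm long, fixed to the desk: deck, raised lip and pocket in line. Origin at desk height under the lip's pocket-side edge, midway across the channel; x points from deck over the lip to the pocket (push direction), y left, z up. The channel is 100 mm wide (y -50 to +50) between rails 5 mm thick, 24 mm high; on its right a pen bay with eraser and marker.
- deck (a point): Middle of the flat deck on which the pad starts: top 14 mm above the desk, 122 mm long (tray x -140 to -18 mm), open at its front end. Axes as the tray's.
- lip (a point): Middle of the lip's crest, on its pocket-side edge, 18 mm above the desk and 4 mm above the deck. A ramp rises from the deck (tray x -18 to -5 mm), the crest is flat (-5 to 0), then the wall drops straight to the pocket floor. Axes as the tray's.
- pocket (a point): Middle of the pocket's floor, 4 mm above the desk. The pocket is 106 mm long (tray x 0 to 106 mm) and 100 mm wide; its end wall is 6 mm thick and 30 mm high. Axes as the tray's.
- pad_center (a point): Centre (half-way up) of the square pad of sticky notes, 76 x 76 x 13 mm, loose, about 50 g, lying on the tray's deck before the lip with its sides roughly along the tray's; its x and y run along its sides, z up.
- eraser_center (a point): Centre of the loose eraser, 19 x 48 x 11 mm, in the tray's pen bay. A bystander.
- glue_center (a point): Middle of the loose glue stick, 27 mm across, 90 mm high, standing on the desk. A bystander.
Mind the look-alikes: they are no part of the job. Of the things that look like the part that bears pad_center, the larger one is meant.

How it is judged (in metres and radians):
At the end, for the whole second after the job is handed in: The pad lies at rest in the pocket: its centre 30 to 76 mm beyond the lip edge along the tray, within 20 mm of the channel's middle, less than 13.5 mm above the desk (10.5 when it rests on the pocket floor), its top level within 0.08 rad (x of pad_center in the frame of tray between 0.03 and 0.076 m and y of pad_center in the frame of tray between -0.02 and 0.02 m and z of pad_center in the frame of tray below 0.0135 m and angle between pad_center's own z axis and vertical below 0.08 rad and linear speed of pad below 0.02 m/s); the robot touches nothing.
It fails at once if the pad is picked up (its centre more than 40 mm above the desk; 20.5 mm on the deck) (height (world z) of pad_center above 0.04 m).
It fails at once if the eraser is moved by more than 20 mm (distance of eraser_center from where it was at the start of the episode above 0.02 m).
It fails at once if the glue stick is moved by more than 30 mm (distance of glue_center from where it was at the start of the episode above 0.03 m).
It also fails if it takes over 29 s, if anything falls off the work surface, if the arm or the gripper's body presses on something with over 40 N, if the wrist force passes 120 N, or if a joint passes its speed limit or range.

## Working session

There is one attempt and no reset: what is moved stays moved. The work goes in short steps, Python scripts to look and compute and a shell command to move; the robot and the scene stay as the last step left them, time stands still between calls to the robot, and variables do not carry over. Pictures are saved under pics/ and viewed, about 8 in all and at most 12, crops included, and the job is handed in when it is done.

```bash
ls; mkdir -p pics; python3 - <<'E'
from bench import r, optics
import cv2
s=r.sense(); print(s['time'],s['tool_pos'],s['tcp_rot'],s['finger_gap'])
for n in ("scene","side"):
    p,d=optics.snapshot(n); cv2.imwrite(f'pics/{n}0.png',p)
    c=optics.camera_params(n); print(n,c)
    for q in ("pad_center","tray","eraser_center","glue_center"):
        for h in optics.search_frame(n,q): print(q,h)
E
```

```text
pics
0.0 [5.99467218e+02 6.01118734e-02 2.30267236e+02] [-1.79991624e+02  1.00815096e-01 -1.93817855e-03] 85.30497354624727
scene {'camera_matrix': array([[550.35450017,   0.        , 319.49331619],
       [  0.        , 550.35450017, 238.75917911],
       [  0.        ,   0.        ,   1.        ]]), 'eye': array([ -89.98437108, -184.59038353,  676.10567039]), 'orientation': array([-132.38415794,   -0.90128631,  -64.09778709])}
pad_center {'at': [501.4, -137.6, 7.6], 'score': 0.88}
tray {'at': [569.5, 59.3, 12.8], 'score': 0.88}
eraser_center {'at': [456.9, 85.6, 14.1], 'score': 0.58}
glue_center {'at': [438.1, 344.9, 55.7], 'score': 0.72}
side {'camera_matrix': array([[482.63740131,   0.        , 315.86440128],
       [  0.        , 482.63740131, 239.4286736 ],
       [  0.        ,   0.        ,   1.        ]]), 'eye': array([ 455.23678671, 1045.10375682,  545.69009563]), 'orientation': array([-117.23771928,    0.19993741, -174.95847873])}
pad_center {'at': [528.9, 138.2, 23.7], 'score': 0.65}
pad_center {'at': [506.3, -124.7, 7.2], 'score': 0.65}
pad_center {'at': [443.1, 370.7, 54.6], 'score': 0.35}
tray {'at': [570.9, 63.7, 16.8], 'score': 0.97}
eraser_center {'at': [459.8, 86.8, 18.0], 'score': 0.44}
glue_center {'at': [446.3, 370.7, 54.9], 'score': 0.91}
glue_center {'at': [572.9, 65.6, 16.2], 'score': 0.73}
```

View pics/scene0.png

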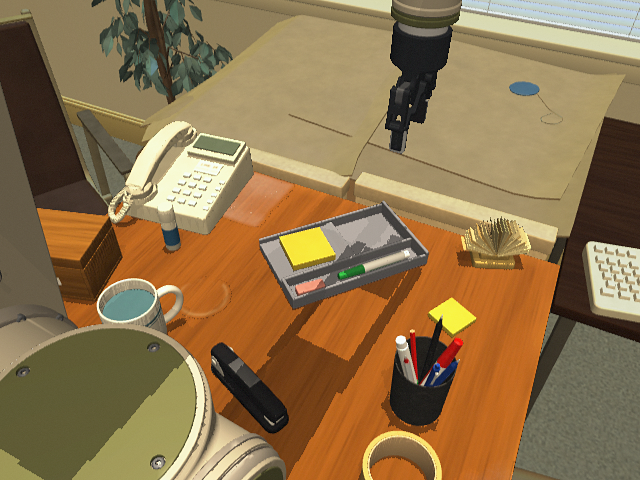

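The candidates for the pad are the yellow pad in the tray at about (307,247) and the smaller yellow pad on the desk at (452,316). The tray one fits the description: it's larger and lies on the deck. Next I'll make a top-down map from depth and take a wrist view.

```bash
cat > h.py <<'E'
import numpy as np, cv2
from scipy.spatial.transform import Rotation as R
from bench import r, optics
def cloud(n):
    c=optics.camera_params(n); p,d=optics.snapshot(n); K=c['camera_matrix']
    v,u=np.mgrid[:480,:640]
    P=np.stack([(u-K[0,2])/K[0,0]*d,(v-K[1,2])/K[1,1]*d,d],-1)
    W=P@R.from_euler('xyz',c['orientation'],degrees=True).as_matrix().T+c['eye']
    W[d==0]=np.nan
    return p,W
def yellow(p,W,lo,hi,c=(530,130),rad=250):
    h=cv2.cvtColor(p,cv2.COLOR_BGR2HSV)
    m=(h[...,0]>22)&(h[...,0]<35)&(h[...,1]>120)&(h[...,2]>120)
    with np.errstate(all='ignore'):
        m&=(W[...,2]>lo)&(W[...,2]<hi)&(np.hypot(W[...,0]-c[0],W[...,1]-c[1])<rad)
    return m
E
python3 - <<'E'
from h import *
S=3
top=np.zeros((450*S//3*1,600,3),np.uint8)
# map: x 400..720 (rows up), y 250..-150 (cols) at 2px/mm -> 640x800
for n in ("scene","side","wrist"):
    p,W=cloud(n); cv2.imwrite(f'pics/{n}1.png',p)
    m=yellow(p,W,17,40)
    q=W[m][:,:2].astype(np.float32)
    if len(q)>20: print(n,len(q),'z',np.median(W[m][:,2]),cv2.minAreaRect(q))
    M=np.zeros((600,800,3),np.uint8)
    k=np.isfinite(W[...,2])&(W[...,2]<80)&(W[...,2]>-10)
    u=((250-W[...,1][k])*2).astype(int); v=((710-W[...,0][k])*2).astype(int)
    ok=(u>=0)&(u<800)&(v>=0)&(v<600)
    col=p[k]
    M[v[ok],u[ok]]=col[ok]
    M=cv2.dilate(M,np.ones((3,3)))
    cv2.imwrite(f'pics/{n}_top.png',M)
    # end-wall / rail points by height
    g=np.isfinite(W[...,2])&(W[...,2]>21)&(W[...,2]<33)&(abs(W[...,0]-570)<170)&(abs(W[...,1]-63)<170)
    q=W[g]; print(n,len(q)); np.save(f'{n}_rail.npy',q)
E
```

```text
scene 1484 z 28.008408372391898 ((531.8202514648438, 133.1641082763672), (90.46591186523438, 76.75338745117188), 47.72934341430664)
scene 4291
side 276 z 25.947062530626226 ((523.1431884765625, 128.45545959472656), (89.96609497070312, 75.0261001586914), 49.093467712402344)
side 1688
wrist 8511 z 27.635795690594364 ((529.0491943359375, 129.8701629638672), (75.34981536865234, 76.38827514648438), 47.39289474487305)
wrist 17094
```

View pics/side_top.png

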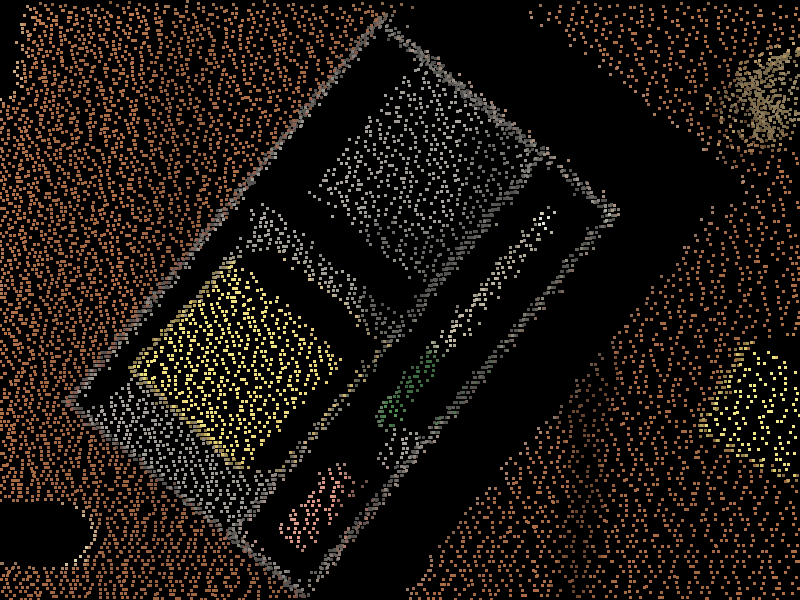

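View pics/wrist1.png

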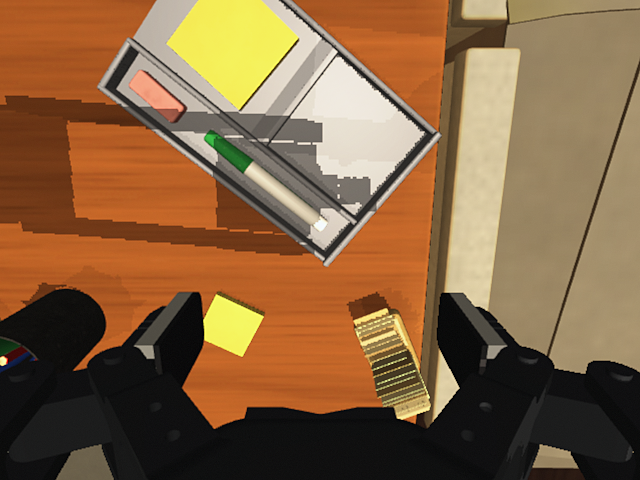

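The wrist view shows the pad in the tray at (235,45), the lip at about (300,95), the empty pocket at (350,140), and the small look-alike on the desk at (233,323). Next I'll fit the tray frame from the depth.

```bash
python3 - <<'E'
from h import *
from scipy.optimize import least_squares
p,W=cloud("wrist")
m=yellow(p,W,17,40); rect=cv2.minAreaRect(W[m][:,:2].astype(np.float32)); pc=np.array(rect[0])
Q=W[np.isfinite(W[...,2])&(W[...,2]>-5)&(W[...,2]<40)]
Z=np.array
best=None
# model height map in tray frame, matched robustly
def model(x,y):
    h=np.full(x.shape,np.nan)
    ch=abs(y)<49
    h=np.where(ch&(x>-138)&(x<-18),14,h)
    h=np.where(ch&(x>=-18)&(x<-5),14+4*(x+18)/13,h)
    h=np.where(ch&(x>=-5)&(x<0),18,h)
    h=np.where(ch&(x>=0)&(x<106),4,h)
    h=np.where((abs(y)>=50)&(abs(y)<=55)&(x>-140)&(x<106),24,h)
    h=np.where((x>=106)&(x<=112)&(abs(y)<=55),30,h)
    h=np.where((y>55)&(y<75)|((x>112)&(x<130)&(y<75)&(y>-50)),0,h)
    return h
def cost(t):
    a=np.radians(t[2]); d=Q[::3,:2]-t[:2]
    x=d@[np.cos(a),np.sin(a)]; y=d@[-np.sin(a),np.cos(a)]
    h=model(x,y); k=np.isfinite(h)
    # exclude the pad
    e=np.minimum(abs(Q[::3,2][k]-h[k]-t[3]),6); return e.sum()-4*k.sum()*1.0
from scipy.optimize import differential_evolution
o=differential_evolution(cost,[(520,640),(20,130),(-50,-30),(-2,4)],seed=1,maxiter=80,tol=1e-8)
t=o.x; print('tray',t,o.fun)
a=np.radians(t[2]); d=pc-t[:2]
print('pad tray xy',d@[np.cos(a),np.sin(a)],d@[-np.sin(a),np.cos(a)],rect)
x=(Q[:,:2]-t[:2])@[np.cos(a),np.sin(a)]; y=(Q[:,:2]-t[:2])@[-np.sin(a),np.cos(a)]
for x0 in list(range(-20,12,2))+[60,100,104,106,108,110,112,114]:
    k=(abs(x-x0)<1)&(abs(y)<40); print(x0,k.sum(),np.round(np.median(Q[k,2]),1),end=' | ')
print()
for y0 in list(range(46,62,2))+list(range(-60,-44,2)):
    k=(abs(y-y0)<1)&(abs(x-50)<45); print(y0,k.sum(),np.round(np.median(Q[k,2]),1),end=' | ')
M=np.full((600,800),0,np.uint8)
E
```

```text
tray [ 5.83782696e+02  8.40528608e+01 -3.91105331e+01  5.51444925e-01] -24345.846010806563
pad tray xy -71.57195590666845 1.0234269433897865 ((528.8934326171875, 129.99588012695312), (75.14183807373047, 76.83578491210938), 47.41230010986328)
-20 231 14.6 | -18 226 14.7 | -16 219 15.3 | -14 222 15.9 | -12 221 16.5 | -10 222 17.0 | -8 217 17.7 | -6 225 18.5 | -4 231 18.6 | -2 228 18.7 | 0 310 10.5 | 2 210 4.6 | 4 212 4.7 | 6 205 4.6 | 8 211 4.6 | 10 206 4.8 | 60 187 4.7 | 100 185 4.5 | 104 181 4.6 | 106 774 18.9 | 108 211 30.6 | 110 196 30.4 | 112 55 29.6 | 114 0 nan | 
46 241 4.5 | 48 239 4.6 | 50 618 16.4 | 52 273 24.5 | 54 212 24.2 | 56 2 21.1 | 58 67 0.6 | 60 235 0.4 | -60 201 4.5 | -58 116 4.5 | -56 7 22.7 | -54 190 24.2 | -52 230 24.5 | -50 493 14.4 | -48 201 4.6 | -46 206 4.6 |
  return _methods._mean(a, axis=axis, dtype=dtype,
  ret = ret.dtype.type(ret / rcount)
```

The tray fit reproduces all the given heights and widths: tray at (583.8, 84.1), yaw -39.1°. The pad is at tray (-72, 1) with yaw about -3.5° relative to the tray. I'll go behind the pad with the jaws across the channel, half open so there are two contact points.

```bash
python3 -m pendant '[[0.47,-24.3,-34,0,0],[0.47,-24.3,-34,0,0],[0.47,-24.3,-34,0,0],[0.47,-24.3,-34,0,0],[0.47,-24.3,-34,0,0],[0.47,0,0,0,-8.5],[0.47,0,0,0,-8.5],[0.47,0,0,0,-8.5],[0.47,0,0,0,-8.5],[0.47,0,0,0,-8.5]]'; python3 -m pendant '[[0.47,0,0,30,-8.4],[0.47,0,0,40,0],[0.47,0,0,40,0],[0.47,0,0,40,0],[0.47,0,0,0,0],[0.47,0,0,0,0],[0.47,0,0,0,0]]'
cat >> h.py <<'E'
T=np.array([583.8,84.1]); A=np.radians(-39.11)
def tr(q): d=np.asarray(q)[...,:2]-T; return np.stack([d@[np.cos(A),np.sin(A)],d@[-np.sin(A),np.cos(A)]],-1)
def report(v="wrist"):
    s=r.sense(); print('t',s['time'],'tcp tray',tr(s['tool_pos']),'z',s['tool_pos'][2],'rot',s['tcp_rot'],'F',s['ft_force'],'gap',s['finger_gap'])
E
python3 - <<'E'
from h import *
report()
for n in("wrist","side"):
    p,W=cloud(n); cv2.imwrite(f'pics/{n}2.png',p)
    m=yellow(p,W,17,40); q=W[m]; rc=cv2.minAreaRect(tr(q).astype(np.float32)); print(n,len(q),np.median(q[:,2]),rc)
E
```

```text
time: 1.7
tool_pos: [478.5, 170.1, 231.4]
tcp_rot: [180.0, -0.0, 42.9]
ft_force: [-0.7, 0.4, -0.1]
finger_gap: 40.3
time: 2.4
tool_pos: [480.4, 170.5, 84.1]
tcp_rot: [179.9, -0.2, 50.9]
ft_force: [0.2, 1.0, 0.8]
finger_gap: 40.1
t 2.4 tcp tray [-134.72448819    1.82309925] z 84.12837634565332 rot [179.86498872  -0.18049634  50.90154136] F [0.21964473 0.98470653 0.83011534] gap 40.082801452047036
wrist 12416 27.537905206853324 ((-71.68865203857422, 1.5879745483398438), (75.64303588867188, 77.2075424194336), 86.03473663330078)
side 117 25.828783851330286 ((-79.28111267089844, 3.0444374084472656), (75.62834930419922, 66.87945556640625), 84.85684204101562)
```

View pics/wrist2.png

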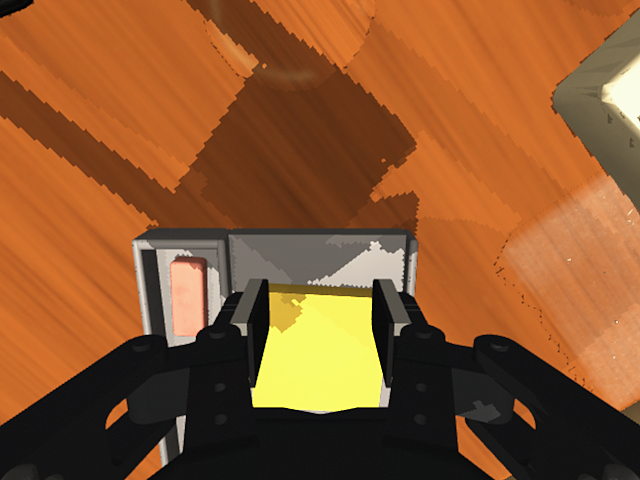

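The crop confirms the pad, centred at about (320,345), with the deck's front end at rows 235–285 and the eraser at (188,297) outside the fingers' path. Before descending I'll measure the real finger extents from the depth.

```bash
python3 - <<'E'
from h import *
report()
for n in("wrist","side","scene"):
    p,W=cloud(n); xy=tr(W)
    k=np.isfinite(W[...,2])&(W[...,2]>40)&(W[...,2]<115)&(abs(xy[...,0]+130)<60)&(abs(xy[...,1])<70)
    q=np.c_[xy[k],W[k][:,2]]
    if not len(q): continue
    print(n,len(q),'lowest z',np.percentile(q[:,2],[0,1,5]))
    f=q[q[:,2]<np.percentile(q[:,2],1)+20]
    print(' x',f[:,0].min(),f[:,0].max(),'y',f[:,1].min(),f[:,1].max())
E
```

```text
t 2.5 tcp tray [-134.62643735    1.97731824] z 84.23163955483321 rot [179.83862869  -0.21581376  50.90088811] F [ 0.21154584 -0.03628364  0.80035401] gap 40.092441892554405
wrist 3435 lowest z [85.05514788 87.58496719 91.00940153]
 x -145.92661658164675 -122.56941228895542 y -31.683709976350958 35.971241607034806
side 278 lowest z [84.74852427 85.70338412 87.6776204 ]
 x -148.42831191435707 -123.64689579592259 y -30.993468015690066 36.85954085725565
scene 277 lowest z [84.6035998  85.23654147 88.34116919]
 x -145.83886999391333 -122.8542047781691 y -36.15266556578563 29.067420318552795
```

```bash
python3 -m pendant '[[0.47,0,0,30,0],[0.47,0,0,20,0],[0.47,0,0,10,0],[0.47,0,0,5.5,0],[0.47,0,0,0,0],[0.47,0,0,0,0]]'; python3 -m pendant '[[0.47,0,4,0,0],[0.47,0,6,0,0],[0.47,0,6,0,0],[0.47,0,6,0,0],[0.47,0,6,0,0],[0.47,0,6,0,0],[0.47,0,6,0,0],[0.47,0,0,0,0],[0.47,0,0,0,0]]'; python3 - <<'E'
from h import *
report()
p,W=cloud("wrist"); cv2.imwrite('pics/wrist3.png',p)
p,W=cloud("side"); cv2.imwrite('pics/side3.png',p[100:340,150:470])
m=yellow(p,W,5,40,(545,110),120); print(cv2.minAreaRect(tr(W[m]).astype(np.float32)),np.median(W[m][:,2]))
E
```

```text
time: 3.25
tool_pos: [479.3, 170.2, 16.8]
tcp_rot: [179.9, -0.1, 50.9]
ft_force: [-0.4, 0.2, 0.2]
finger_gap: 40.1
time: 4.15
tool_pos: [509.6, 144.6, 15.7]
tcp_rot: [-180.0, 0.0, 50.9]
ft_force: [-0.3, 0.5, 0.4]
finger_gap: 40.1
t 4.15 tcp tray [-95.72495412   0.14818247] z 15.679040023493855 rot [-1.79997938e+02  7.74292030e-03  5.08764019e+01] F [-0.25669388  0.54887259  0.38562293] gap 40.13344471104203
((-54.33361053466797, 5.078899383544922), (76.02649688720703, 75.76836395263672), 1.1946898698806763) 27.01742032616744
```

The pad is moving square, with almost no force. I'll raise the tips 3 mm to clear the crest and keep pushing.

```bash
python3 -m pendant '[[0.47,0,4,-1.5,0],[0.47,0,6,-1.5,0],[0.47,0,6,0,0],[0.47,0,6,0,0],[0.47,0,6,0,0],[0.47,0,6,0,0],[0.47,0,6,0,0],[0.47,0,0,0,0],[0.47,0,0,0,0]]';python3 -m pendant '[[0.47,0,6,0,0],[0.47,0,6,0,0],[0.47,0,6,0,0],[0.47,0,6,0,0],[0.47,0,6,0,0],[0.47,0,0,0,0],[0.47,0,0,0,0]]'; python3 - <<'E'
from h import *
report()
p,W=cloud("side"); cv2.imwrite('pics/side4.png',cv2.resize(p[120:320,170:430],None,fx=3,fy=3))
m=yellow(p,W,0,50,(570,90),130); print(cv2.minAreaRect(tr(W[m]).astype(np.float32)),np.percentile(W[m][:,2],[2,50,98]))
E
```

```text
time: 5.15
tool_pos: [540.7, 119.3, 18.7]
tcp_rot: [-180.0, 0.0, 50.9]
ft_force: [-0.8, -0.4, -0.1]
finger_gap: 40.2
time: 5.85
tool_pos: [564.0, 100.5, 18.7]
tcp_rot: [-180.0, 0.0, 50.9]
ft_force: [0.2, 0.3, 0.2]
finger_gap: 40.3
t 5.85 tcp tray [-25.72224281   0.19652643] z 18.692153608515024 rot [-1.79994587e+02  2.77203130e-03  5.08759933e+01] F [0.18071605 0.30533147 0.15022447] gap 40.29910788445266
((18.38268280029297, 10.437074661254883), (69.5531234741211, 70.13619232177734), 9.055159568786621) [19.08022482 27.45053483 32.94932465]
```

View pics/side4.png

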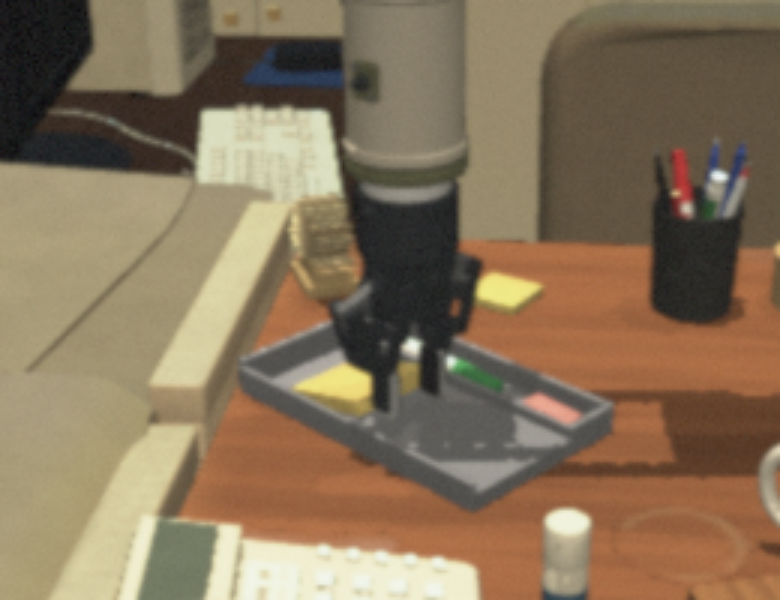

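The pad (350,385) is tilted over the lip with the fingers behind it at (385,395). The side camera's box is partly occluded, so its 9° isn't reliable. I'll push the last 21 mm.

```bash
python3 -m pendant '[[0.47,0,4,0,0],[0.47,0,4,0,0],[0.47,0,4,0,0],[0.47,0,4,0,0],[0.47,0,3,0,0],[0.47,0,2,0,0],[0.47,0,0,0,0],[0.47,0,0,0,0],[0.47,0,0,0,0]]'; python3 - <<'E'
from h import *
report()
for n in("side","scene"):
    p,W=cloud(n)
    if n=="scene": cv2.imwrite('pics/scene5.png',cv2.resize(p[170:330,240:450],None,fx=3,fy=3))
    m=yellow(p,W,0,50,tuple(T+35*np.array([np.cos(A),np.sin(A)])),60); print(n,m.sum(),cv2.minAreaRect(tr(W[m]).astype(np.float32)),np.percentile(W[m][:,2],[2,50,98]))
E
```

```text
time: 6.8
tool_pos: [580.0, 87.5, 18.7]
tcp_rot: [-180.0, 0.0, 50.9]
ft_force: [0.5, 0.3, -0.2]
finger_gap: 39.8
t 6.8 tcp tray [-5.06134172  0.24692262] z 18.732953909401314 rot [-1.79991400e+02  6.05045142e-03  5.09056519e+01] F [ 0.4692199   0.27080131 -0.24601328] gap 39.84981690031794
side 43 ((30.44287872314453, 13.04427719116211), (63.42726516723633, 67.60385131835938), 11.321917533874512) [14.62135948 16.5196116  34.29697804]
scene 775 ((40.221961975097656, 0.7281875610351562), (76.67945098876953, 78.79756927490234), 0.2711271047592163) [ 8.81420488 18.01203438 20.69162867]
```

View pics/scene5.png

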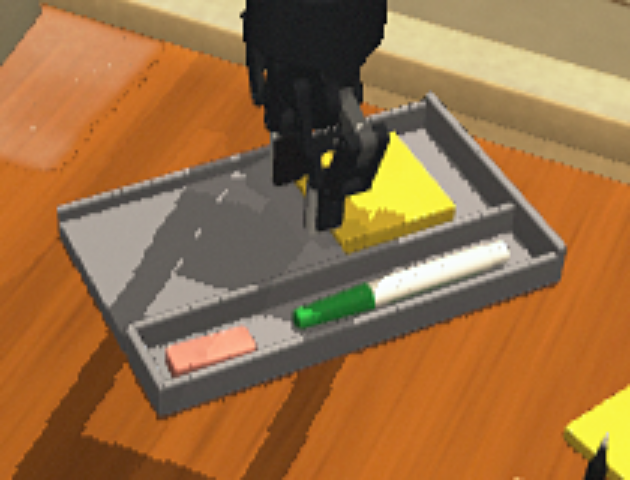

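The pad (395,190) appears dropped, with its top at z about 18. I'll back off, lift, and check from above.

```bash
python3 -m pendant '[[0.47,0,-8,0,0],[0.47,0,-8,0,0],[0.47,0,-5,-20,0],[0.47,0,0,-45,0],[0.47,0,0,-45,0],[0.47,0,0,-45,0],[0.47,0,0,-45,0],[0.47,0,-20,0,0],[0.47,0,0,0,0],[0.47,0,0,0,0]]'; python3 - <<'E'
from h import *
report()
for n in("wrist","side","scene"):
    p,W=cloud(n); cv2.imwrite(f'pics/{n}6.png',p)
    m=yellow(p,W,0,50,tuple(T+45*np.array([np.cos(A),np.sin(A)])),62)
    q=W[m]
    if len(q)<30: continue
    z=q[abs(q[:,2]-np.median(q[:,2]))<4]; xy=tr(z)
    C=np.linalg.lstsq(np.c_[xy,np.ones(len(xy))],z[:,2],rcond=None)[0]
    print(n,m.sum(),cv2.minAreaRect(tr(q).astype(np.float32)),np.percentile(q[:,2],[2,50,98]),'slopes',C[:2])
print([optics.search_frame("scene",k) for k in("eraser_center","glue_center")])
E
```

```text
time: 7.9
tool_pos: [547.6, 113.6, 218.1]
tcp_rot: [-180.0, 0.0, 51.0]
ft_force: [0.3, -0.1, -1.0]
finger_gap: 40.4
t 7.9 tcp tray [-46.7484547    0.05872756] z 218.05337422189808 rot [-1.79968025e+02  4.26466052e-02  5.09640774e+01] F [ 0.25939325 -0.1308505  -0.96829016] gap 40.446007509384664
wrist 5888 ((40.02126693725586, 2.3931922912597656), (76.12862396240234, 76.96674346923828), 0.19451892375946045) [15.94050545 17.57406036 19.00874783] slopes [2.70189727e-05 1.92777421e-06]
scene 1312 ((39.8301887512207, -0.1913909912109375), (102.19718933105469, 76.83015441894531), 89.81127166748047) [ 9.81577336 18.14879698 20.49911997] slopes [0.00132751 0.00068477]
[[{'at': [458.2, 89.1, 13.4], 'score': 0.81}], [{'at': [438.2, 344.9, 57.3], 'score': 0.88}]]
```

```bash
python3 -c "
import cv2;a=cv2.imread('pics/scene6.png')[170:330,240:450];cv2.imwrite('pics/scene6c.png',cv2.resize(a,None,fx=3,fy=3))"
```

```text
(no output)
```

View pics/scene6c.png

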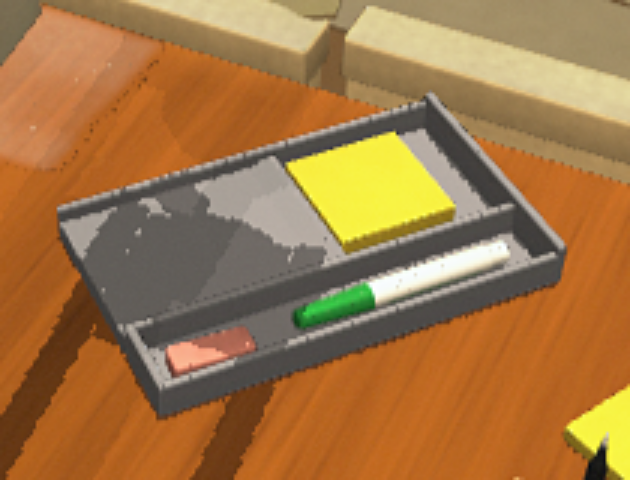

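The pad lies flat in the pocket at (370,190), and the eraser (210,350) and marker haven't moved.

```bash
python3 -c "
from bench import hand_in
print(hand_in())"
```

```text
the job is handed in; nothing more can be done
None
```

I slid the larger pad along the deck and over the lip with half-open fingers. It dropped into the pocket; I then backed off, lifted clear and handed in at about 8 s of robot time.

- **Pad position:** the last wrist-camera check put its centre at tray x ≈ 40 mm, y ≈ 2 mm. Its top was level at z ≈ 17.6 mm, so its centre is about 11 mm above the desk, consistent with lying on the pocket floor.
- **Bystanders:** the eraser and glue stick read within about 4 mm of their start, which is within the detector's error.
- **Disagreements:** the side camera's readings were biased or partly hidden during the push, so I didn't rely on them. It returned too few pad points for a final reading. In the last scene-camera box, one side came out too long (102 mm), because it took in the pad's visible side face or stray yellow pixels. Its centre (x ≈ 40, y ≈ 0 mm) agreed with the wrist camera.

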